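# Magnifier over the figure, paint bottle to the front

## Robot

A 6-joint arm with a two-finger parallel gripper is mounted at the origin on a cart in front of the work surface, level with it; the furniture and walls round the work are solid. World frame = base frame: x ahead of the robot, y to its left, z up, the work surface at z = 0. Lengths are in mm, angles in degrees, forces in N, time in s.
With the tool pointing down it reaches from about 275 to 825 mm from the base axis. Payload 4.9 kg.
Tool frame: the origin (TCP) lies on the centre line of the jaws, within the pads' length; the fingertips stand 22 mm ahead of it and the grasp point (between the pads) lies 3 mm ahead of it; z points along the fingers, y is the line along which they close (so a half turn about z gives the same grasp; the last joint's range is limited). The gripper opens to 85 mm and grips with 20 to 120 N. Pads are 22 mm wide; open, the fingers measure 114 mm over their backs; the gripper's body (76 mm by 85 mm) begins 54 mm behind the grasp point. The pads swing forward as they close: fully open they stand 13 mm farther back than shut.
Start: joints at [-7.689, 18.69, -11.035, 60.275, 0, 82.311], TCP at [550.017, 0.009, 222.081] pointing down, gripper open.
Joint ranges: [-152.03, 152.03], [-55.5, 102.48], [-74.3, 77.21], [-110.64, 120.58], [-84.22, 78.4], [-180, 180]. Speed limits (degrees/s): [147.25, 147.25, 180, 180, 180, 180].

## Interface

Orientations are given as [roll, pitch, yaw] about the fixed x, y, z axes, in that order (R = Rz(yaw) Ry(pitch) Rx(roll)).
In Python, from station import * gives the robot as it stands. The module is installed in compiled form; this text tells all that it offers.
- The arm moves only by the tool jog_arm, never from a script. Its argument "series" is a list of rows, each a list of 3 entries, a list of its own where there are three numbers: the shift along the tool's x, y, z in mm, then the turn, a rotation vector about the tool's x, y, z in degrees, then the opening in per cent of the stroke, from 0 (shut) to 100 (fully open). In form: [[[x, y, z], [wx, wy, wz], gripper], ...]. A call has 1 to 12 rows; each row is the pose to reach, as a shift and turn from the pose commanded when the call began, along the tool's axes at that moment; what a row does not reach only later rows make up. A row lasts 1/12 s, in which the tool goes at most 41.7 mm and 7.16 degrees, less where a joint would pass 70% of its speed; a pose out of reach is approached as far as the arm can. A call with a gripper value outside its range is refused whole. The fingers move at their own pace and stop on an object; "newtons" is the grip in N (left out, the last holds). Time passes only in rows, so rows that repeat a pose let the fingers close. It gives the time, the measured TCP pose, the force, the opening and the grip force at its end, in the units of the state.
- state(): the state, without advancing time (a new reading comes with each control period).
- snapshot(name): name is "scene" or "side" or "wrist"; returns (picture, depth): 400x640x3 uint8, blue, green, red; 400x640 float32, mm along the optical axis (not along the pixel's ray), 0 where there is no reading.
- camera_model(name): a dict with "K" (3x3 intrinsics, pixels), "dist" ([k1, k2, p1, p2, k3] as OpenCV has them; the pictures are not rectified), "origin" and "rotation" of the camera in the world. Camera axes: x right, y down, z forward; pixel columns grow to the right and rows downward; lengths in mm; the calibration is good to about 2 mm. A picture is of the moment at which its call begins: read the wrist's pose just before it. camera_model takes no time and is no camera call; for the wrist camera it gives the pose at the moment of the call.
- finish_job(): hands the job in; it is judged then, once.
Trained networks look in the newest picture that a camera, given by its name, has taken for a name from the list of things; names that differ only in an ending like _2 or _b are one class to them, and where a whole thing is asked for, a point or a joint stands for the part that bears it (a point fixed in the world has none). Each returns a list of dicts, best first, with "confidence" (0 to 1); they miss things now and then, are a little off and sometimes report something else, mostly with a low value. They report only what shows in the picture. A call takes as long as a camera call. They do not tell look-alikes from the thing itself.
- search_frame(camera, name): "at" ([column, row] in pixels, amid what is visible of it).
The state is a dict: "clock": time; "qpos": joint angles; "qvel": joint speeds; "joint_torque": joint torques, N m; "eef_pos": TCP position; "orientation": TCP orientation; "force": force on the tool from outside, world axes, zero at the start; "moment": the same for the moment, N m; "opening": opening from 0.0 (shut) to 1.0 (fully open); "finger_force": force on a finger pad.
Only numpy, scipy, OpenCV 4.12 (cv2) and the standard library are available. Lean on these libraries where they do the work, as an engineer would, in place of code of your own. Each camera call takes 0.05 s, during which the arm holds its last target. There are 200 camera calls.

## Task

Get the painting place ready: first swing the magnifier by its upright knob until its lens stands centred over the cork-mounted figure on its wooden disc, and let go of it there. Then turn the paint carousel by the T handle on top until its tall dropper bottle (the others are squat pots) stands in line with the pointer pin on its foot, and finish while still gripping the handle, holding the carousel still there. Do not knock the figure or the loose things about, and leave the magnifier where you set it.

Things in the scene. Friction and masses are not known exactly. Their poses are not given: they have to be found in the camera images.
- magnifier_arm (a joint): swing of the magnifier's horizontal arm about the upright axis of its foot, rad, growing anticlockwise seen from above; at 0 the arm points along -x of magnifier_foot. A stiff friction joint (about 0.35 N m), free from -0.6 to 1.9, that stays where it is left
- magnifier_foot: round grey weighted foot, 116 mm across, that does not move; the swing axis is its z axis. Origin at the centre of its underside. It carries a 18 mm post and the arm, which lies between 176 and 210 mm above the desk. (Farther left, beyond the brush tray, a white desk lamp stands 345 mm high, its head reaching in over the tray: keep the gripper clear of it)
- lens (a point): centre of the round lens in its black ring (102 mm across), 215 mm from the swing axis, 186 mm above the desk
- swing_knob (a point): the upright black round knob on the magnifier's arm, 16 mm thick, 145 mm from the swing axis; it rises from 194 mm to 235 mm above the desk (arm top at 191 mm). This point is on the knob's axis 17 mm below its top, 218 mm above the desk; grip it from above and lead it round the swing axis
- figure: small painted figure on a wine cork, 26 mm across, 90 mm tall, standing loose on a round wooden disc (60 mm across, 12 mm high, fixed); origin at the centre of its underside. The only figure on the desk
- carousel_foot: round wooden foot of the paint carousel, 200 mm across, that does not move; origin at the centre of its underside, z axis = the carousel's axis. Its dark pointer, a tab that sticks out 20 mm beyond the foot's rim with an upright pin (12 mm thick, 36 mm high, 112 mm from the axis), lies along its -x axis, roughly towards the front left as the robot sees it
- turntable (a joint): turn of the carousel, rad, growing anticlockwise seen from above; at 0, and at every full turn (2 pi), the dropper bottle stands at the pointer. It turns freely either way through more than a full turn from where it starts (light friction, 0.04 N m) and stays where it is left
- bottle_place (a point): foot of the dropper bottle, 65 mm from the carousel's axis, 26 mm above the desk; the bottle (26 mm thick, 82 mm tall, top 108 mm above the desk) stands fast in its well, like the four squat pots (41 mm wide, 52 mm tall) in the other four wells, 72 degrees apart. Turns with the carousel
- front_mark (a point): the place, fixed to the foot, where bottle_place must come: 65 mm from the axis on the line to the pointer
- carousel_handle: dark T handle fixed on top of the carousel's centre post, turning with it: a bar 64 mm long (its own x), 14 mm thick (its own y), 28 mm high (134 to 162 mm above the desk). Origin at the centre of its underside, on the carousel's axis. Its bar points to the dropper bottle on its -x side
- glue: loose bystander: small glue bottle, 20 mm across, 82 mm tall; origin at the centre of its underside
- tape: loose bystander: roll of masking tape lying flat, 96 mm across, 24 mm high; origin at the centre of its underside
- cup: loose bystander: clear mixing cup, 45 mm across, 36 mm high; origin at the centre of its underside
- tub: loose bystander: round white tub, 119 mm across, 86 mm high; origin at the centre of its underside
Mind the look-alikes: they are no part of the job. What is shaped like the figure but purple is not meant.

How it is judged (in metres and radians):
On the way:
1. the lens stands within 25 mm of straight over the figure, at rest, and the gripper has let go of the magnifier (horizontal distance between lens and figure below 0.025 m and velocity of joint magnifier_arm between -0.03 and 0.03 rad/s and contact force between the fingers and magnifier_foot below 0.2 N), for 0.2 s.
At the end, for the whole second after the job is handed in: The lens is still within 25 mm (level distance) of straight over the standing figure with nothing touching the magnifier; the dropper bottle stands within 11 mm of its place at the pointer, the carousel is at rest, and the fingers still grip the T handle with more than 2 N (horizontal distance between lens and figure below 0.025 m and contact force between the arm and magnifier_foot below 0.2 N and angle between figure's own z axis and vertical below 0.15 rad and horizontal distance between bottle_place and front_mark below 0.011 m and velocity of joint turntable between -0.04 and 0.04 rad/s and contact force between the fingers and carousel_handle above 2 N); the arm keeps its last pose, push and grip.
It fails at once if the figure is shifted more than 15 mm or tipped (distance of figure from where it was at the start of the episode above 0.015 m or angle between figure's own z axis and vertical above 0.3 rad).
It fails at once if a loose bystander (glue bottle, tape, cup, tub) is shifted more than 20 mm (distance of any of glue, tape, cup, tub from where it was at the start of the episode above 0.02 m).
It also fails if it takes over 69 s, if anything falls off the work surface, if the arm or the gripper's body presses on something with over 40 N, if the wrist force passes 120 N, or if a joint passes its speed limit or range.

## Working session

There is one attempt and no reset: what is moved stays moved. The work goes in short steps, Python scripts to look and compute and a tool call to move; the robot and the scene stay as the last step left them, time stands still between calls to the robot, and variables do not carry over. Pictures are saved under pics/ and viewed, at most 10 in all, crops included, and the job is handed in when it is done.

Besides the shell and the picture viewer there is one more tool, called after "Emit:" in YAML: its name, and indented under it one key for each argument. jog_arm: Moves the arm, as the interface text tells. Its arguments: {"type":"object","properties":{"series":{"type":"array"},"newtons":{"type":"number"}},"required":["series"]}

```bash
mkdir -p pics; cat > h.py <<'E'
from station import *
import numpy as np, cv2
def px2ray(m,u,v):
    p=cv2.undistortPoints(np.array([[[u,v]]],float),np.array(m["K"],float),np.array(m["dist"],float))[0,0]
    return np.array([p[0],p[1],1.])
def at_depth(m,u,v,d):
    return np.array(m["origin"])+np.array(m["rotation"])@(px2ray(m,u,v)*d)
def at_z(m,u,v,z):
    o=np.array(m["origin"]);r=np.array(m["rotation"])@px2ray(m,u,v)
    return o+r*(z-o[2])/r[2]
def cloud(m,dep):
    K=np.array(m["K"],float)
    vs,us=np.nonzero(dep>0)
    p=cv2.undistortPoints(np.stack([us,vs],-1)[:,None].astype(float),K,np.array(m["dist"],float))[:,0]
    d=dep[vs,us]
    P=np.c_[p*d[:,None],d]@np.array(m["rotation"]).T+np.array(m["origin"])
    return us,vs,P
def proj(m,P):
    R=np.array(m["rotation"]).T
    t=-R@np.array(m["origin"])
    return cv2.projectPoints(np.array(P,float).reshape(-1,1,3),cv2.Rodrigues(R)[0],t,np.array(m["K"],float),np.array(m["dist"],float))[0][:,0]
E
python3 - <<'E'
from h import *
for c in ["scene","side"]:
    m=camera_model(c);img,d=snapshot(c);cv2.imwrite(f"pics/{c}0.png",img);np.save(f"{c}0.npy",d)
    print(c,np.round(m["origin"]),np.round(m["rotation"],2).tolist())
    for n in ["figure","lens","swing_knob","magnifier_foot","carousel_foot","carousel_handle","bottle_place","glue","tape","cup","tub"]:
        r=search_frame(c,n)
        for x in r[:3]:
            u,v=x["at"];dd=d[int(v),int(u)]
            print(n,np.round(x["at"]),round(x["confidence"],2),np.round(at_depth(m,u,v,dd)) if dd>0 else None)
print(state()["clock"])
E
```

```text
scene [  82. -805.  900.] [-131.01, 0.11, -29.51]
figure [292. 199.] 0.65 [-23566. -24453. -22747.]
figure [262. 207.] 0.46 [ -9833. -10720.  -9014.]
lens [342. 161.] 0.73 [-42814. -43701. -41995.]
swing_knob [343. 159.] 0.74 [-43628. -44515. -42809.]
magnifier_foot [329. 162.] 0.79 [-46977. -47864. -46158.]
carousel_foot [366. 230.] 0.86 [-51985. -52871. -51166.]
carousel_handle [370. 203.] 0.71 [-50027. -50913. -49208.]
bottle_place [368. 230.] 0.79 [-52632. -53519. -51814.]
tape [333. 299.] 0.56 [-33239. -34126. -32420.]
cup [367. 229.] 0.67 [-51948. -52835. -51129.]
cup [392. 282.] 0.53 [-56280. -57167. -55461.]
cup [438. 259.] 0.43 [-77352. -78239. -76534.]
tub [439. 260.] 0.95 [-77430. -78317. -76611.]
side [467. 835. 664.] [-119.74, 0.62, -176.33]
figure [298. 230.] 0.64 [-192417. -192049. -192219.]
figure [340. 276.] 0.6 [-167680. -167312. -167483.]
figure [383. 288.] 0.59 [-177571. -177203. -177373.]
lens [265. 217.] 0.91 [-142736. -142368. -142538.]
swing_knob [270. 217.] 0.71 [-137964. -137597. -137767.]
magnifier_foot [266. 311.] 0.62 [-127228. -126860. -127031.]
carousel_foot [298. 232.] 0.61 [-190618. -190250. -190421.]
carousel_handle [293. 190.] 0.64 [-178630. -178262. -178433.]
bottle_place [297. 228.] 0.97 [-192544. -192177. -192347.]
glue [284. 261.] 0.58 [-162188. -161821. -161991.]
tape [370. 201.] 0.88 [-255339. -254972. -255142.]
tape [284. 263.] 0.69 [-163034. -162667. -162837.]
cup [312. 194.] 0.5 [-229733. -229365. -229536.]
tub [272. 183.] 0.63 [-206615. -206247. -206418.]
1.2
```

Camera rotation is given as rpy; I'll convert it and view the pictures.

```bash
python3 - <<'E'
s=open('h.py').read().replace("from station import *","from station import *\nfrom station import camera_model as _cm\nfrom scipy.spatial.transform import Rotation as Ro",1)
s+='''
def camera_model(c):
    m=dict(_cm(c)); m["rotation"]=Ro.from_euler("xyz",m["rotation"],degrees=True).as_matrix(); return m
'''
open('h.py','w').write(s)
E
python3 - <<'E'
from h import *
import numpy as np
P={"scene":dict(fig=(292,199),fig2=(262,207),lens=(342,161),knob=(343,159),mfoot=(329,162),cfoot=(366,230),chand=(370,203),tape=(333,299),cup=(392,282),tub=(439,260)),
"side":dict(fig=(340,276),fig2=(383,288),lens=(265,217),knob=(270,217),mfoot=(266,311),chand=(293,190),bottle=(297,228),glue=(284,261),tape=(370,201),cup=(312,194),tub=(272,183))}
for c in P:
    m=camera_model(c);d=np.load(f"{c}0.npy")
    for n,(u,v) in P[c].items(): print(c,n,(u,v),np.round(at_depth(m,u,v,d[v,u])))
    img=cv2.imread(f"pics/{c}0.png")
    crop=img[100:360,200:520] if c=="scene" else img[140:340,200:460]
    print(crop.shape)
    cv2.imwrite(f"pics/{c}1.png",cv2.resize(crop,(780,int(780*crop.shape[0]/crop.shape[1])) if c=="side" else (738,600),interpolation=cv2.INTER_CUBIC))
E
```

```text
scene fig (292, 199) [464. 100.  52.]
scene fig2 (262, 207) [362. 118.  47.]
scene lens (342, 161) [618.  39. 190.]
scene knob (343, 159) [629.  51. 187.]
scene mfoot (329, 162) [709. 277.   6.]
scene cfoot (366, 230) [ 605. -134.   40.]
scene chand (370, 203) [ 606. -139.  156.]
scene tape (333, 299) [ 397. -286.   15.]
scene cup (392, 282) [ 568. -320.   17.]
scene tub (439, 260) [ 739. -323.   14.]
(260, 320, 3)
side fig (340, 276) [470. 120.  52.]
side fig2 (383, 288) [371. 137.  36.]
side lens (265, 217) [642.  87. 189.]
side knob (270, 217) [624. 118. 209.]
side mfoot (266, 311) [617. 263.  77.]
side chand (293, 190) [ 604. -112.  152.]
side bottle (297, 228) [ 598. -111.   28.]
side glue (284, 261) [610.  65.  47.]
side tape (370, 201) [ 377. -330.   -2.]
side cup (312, 194) [ 571. -318.   27.]
side tub (272, 183) [ 698. -292.   78.]
(200, 260, 3)
```

View pics/scene1.png

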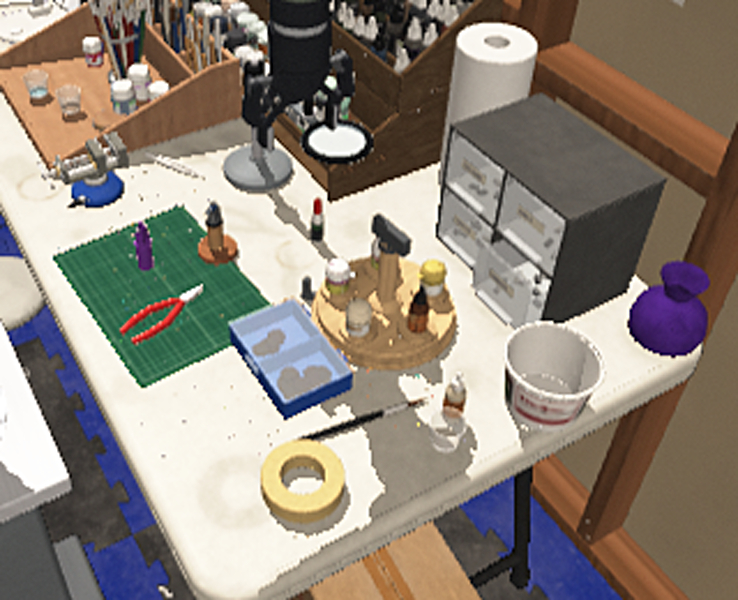

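View pics/side0.png

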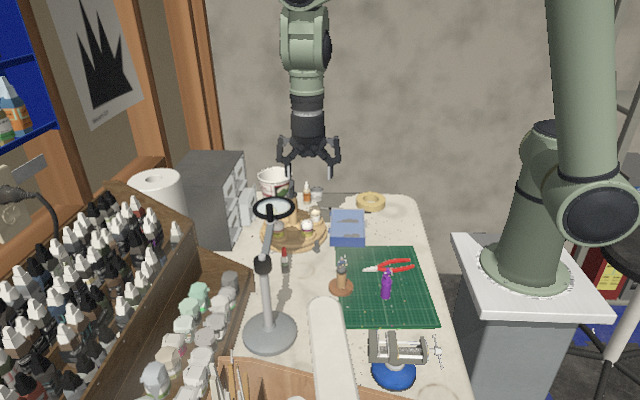

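Scene: the figure on a cork and wooden disc is at (292,199). Its look-alike is the purple one at (262,207) on the green mat. The one on the cork and disc fits, since it isn't purple and has the round wooden disc. In the carousel, the dark dropper bottle is at about (381,235) and the pointer pin at about (333,223). The magnifier foot is at (312,172). I'll measure these from the clouds and make one enlarged crop to confirm the figure.

```bash
python3 - <<'E'
from h import *
def z(m,u,v,h): return np.round(at_z(m,u,v,h),1)
def circ(p):
    A=np.c_[2*p,np.ones(len(p))];s=np.linalg.lstsq(A,(p**2).sum(1),rcond=None)[0]
    return np.round(s[:2],1),round(float(np.sqrt(s[2]+s[:2]@s[:2])),1)
for c in ["scene","side"]:
    m=camera_model(c);d=np.load(f"{c}0.npy");us,vs,P=cloud(m,d)
    def sel(x0,x1,y0,y1,z0,z1):
        k=(P[:,0]>x0)&(P[:,0]<x1)&(P[:,1]>y0)&(P[:,1]<y1)&(P[:,2]>z0)&(P[:,2]<z1);return P[k]
    f=sel(440,500,70,150,20,95);print(c,"fig",len(f),f.min(0).round(),f.max(0).round(),np.median(f,0).round())
    f=sel(440,500,70,150,7,15);print("disc",len(f),(f.min(0)+f.max(0)).round()/2,np.ptp(f,axis=0))
    f=sel(550,760,150,330,20,150);print("post",len(f),np.median(f,0).round(),np.percentile(f,10,0).round(),np.percentile(f,90,0).round())
    f=sel(570,760,0,330,172,240);print("arm",len(f));
    for a in range(0,300,20):
        g=f[(f[:,1]>=a)&(f[:,1]<a+20)]
        if len(g): print(a,len(g),g.min(0).round(),g.max(0).round())
    f=sel(550,680,-210,-60,130,165);print("handle",len(f),f.min(0).round(),f.max(0).round(),f.mean(0).round())
    g=f[:,:2]-f[:,:2].mean(0);w,V=np.linalg.eigh(g.T@g);print("bar dir",V[:,1].round(2))
    f=sel(480,740,-260,0,85,120);print("bottle",len(f),np.median(f,0).round(),f.min(0).round(),f.max(0).round())
    f=sel(480,740,-260,0,15,29);print("cfoot",len(f),f.min(0).round(),f.max(0).round())
    f=sel(440,740,-180,30,30,38); print("30-38",len(f))
    img=cv2.imread(f"pics/{c}0.png")
    if c=="scene":
        print("pin at z=20",z(m,333,223,20), "glue", z(m,338,197,40))
        a=cv2.resize(img[120:260,240:420],(774,602)[:2],interpolation=cv2.INTER_CUBIC)[:600]
        cv2.imwrite("pics/crop2.png",a)
    else: print("lens",z(m,273,208,186),"foot",z(m,270,333,8),"collar",z(m,263,264,200),"knob",z(m,269,207,235))
E
```

```text
scene fig 123 [456.  91.  20.] [480. 113.  94.] [466.  99.  59.]
disc 111 [470. 110.  11.] [59.66285246 76.48629089  7.78221112]
post 442 [626. 247.  28.] [588. 217.  22.] [704. 281.  84.]
arm 567
0 99 [587.   0. 186.] [675.  19. 196.]
20 120 [581.  21. 187.] [676.  40. 196.]
40 114 [582.  40. 185.] [680.  60. 196.]
60 71 [587.  60. 186.] [669.  79. 197.]
80 27 [614.  81. 185.] [637. 100. 213.]
100 45 [617. 100. 185.] [635. 119. 222.]
120 14 [618. 122. 187.] [629. 140. 194.]
140 6 [616. 141. 185.] [622. 144. 191.]
160 3 [614. 168. 185.] [615. 178. 190.]
220 19 [609. 231. 191.] [625. 240. 206.]
240 46 [599. 240. 190.] [633. 260. 213.]
260 3 [607. 262. 204.] [630. 265. 205.]
handle 190 [ 596. -160.  130.] [622. -93. 165.] [ 608. -131.  152.]
bar dir [-0.13  0.99]
bottle 100 [ 612. -137.   99.] [ 598. -199.   85.] [ 627. -119.  120.]
cfoot 820 [ 480. -236.   15.] [739. -33.  29.]
30-38 472
pin at z=20 [541.8 -39.   20. ] glue [610.   44.1  40. ]
side fig 248 [456. 104.  20.] [480. 123.  94.] [469. 115.  59.]
disc 258 [470.  109.5  11. ] [57.89649694 56.22856268  7.6989742 ]
post 4206 [6
[... 251 characters left out ...]
94. 193.]
100 163 [617. 103. 187.] [638. 120. 236.]
120 38 [618. 120. 187.] [633. 139. 193.]
140 44 [616. 140. 184.] [632. 160. 193.]
160 44 [615. 160. 185.] [630. 179. 192.]
180 49 [613. 180. 185.] [629. 200. 192.]
200 52 [612. 201. 184.] [628. 220. 192.]
220 11 [612. 220. 186.] [625. 239. 202.]
240 108 [600. 240. 179.] [632. 260. 211.]
260 214 [601. 260. 176.] [631. 272. 210.]
handle 128 [ 597. -155.  130.] [627. -90. 164.] [ 611. -112.  151.]
bar dir [-0.06  1.  ]
bottle 27 [ 602. -117.  106.] [ 599. -125.   86.] [ 609. -111.  120.]
cfoot 766 [ 481. -214.   15.] [740. -28.  29.]
30-38 778
lens [631.4  42.3 186. ] foot [614.5 257.7   8. ] collar [611.9 266.4 200. ] knob [623.7 119.8 235. ]
```

View pics/crop2.png

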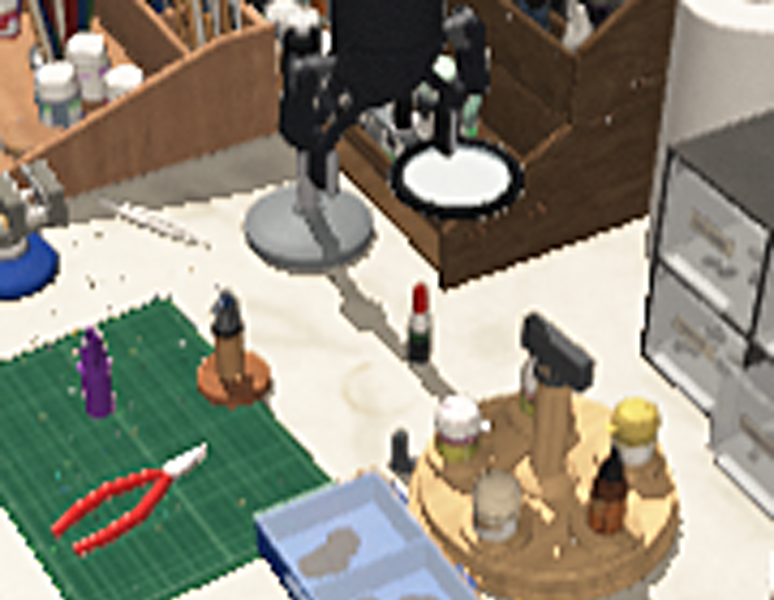

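The crop confirms it: the grey and brown figure on a cork and orange-brown disc at crop (232,340) is the one meant; the purple one at crop (97,372) has no disc. The dropper is the brown bottle with a dark tip at crop (608,495). The pin is at crop (401,450).

```bash
python3 - <<'E'
from h import *
from scipy.optimize import least_squares
s=state();print(s["clock"],s["qpos"],s["eef_pos"],s["orientation"]);print(Ro.from_euler("xyz",s["orientation"],degrees=True).as_matrix().round(2))
for c in ["scene","side"]:
    m=camera_model(c);d=np.load(f"{c}0.npy");us,vs,P=cloud(m,d)
    k=(P[:,2]>240)&(P[:,1]>100)&(P[:,0]>300)&(P[:,0]<760)&(P[:,2]<400);f=P[k]
    print("high",len(f)); 
    for a in range(100,600,50):
        g=f[(f[:,1]>=a)&(f[:,1]<a+50)]
        if len(g): print(a,len(g),g.min(0).round(),g.max(0).round())
    if c=="scene":
        print("pin top",at_z(m,333.3,221,36).round(),"pin base",at_z(m,333.3,229,4).round(),"bottle z50",at_z(m,381.4,240,45).round(),"handle ctr",at_z(m,240+557/4.3,120+345/4.3,162).round())
        e=[(240+533/4.3,120+330/4.3),(240+585/4.3,120+368/4.3)]
        print([at_z(m,*p,158).round() for p in e])
    k=(abs(P[:,0]-608)<115)&(abs(P[:,1]+126)<115)&(P[:,2]>8)&(P[:,2]<30);f=P[k][:,:2]
    # disc edge: outermost points per direction
    a=np.arctan2(f[:,1]+126,f[:,0]-608);r=np.hypot(f[:,1]+126,f[:,0]-608);e=[]
    for b in np.arange(-np.pi,np.pi,.15):
        q=(a>=b)&(a<b+.15)&(r<108)
        if q.any() and r[q].max()>85: e.append(f[q][r[q].argmax()])
    e=np.array(e);R=least_squares(lambda x:np.hypot(*(e-x[:2]).T)-100,[608,-126],loss="soft_l1",f_scale=2);print("axis",R.x.round(1),len(e),np.abs(R.fun).mean().round(1))
E
```

```text
1.2 [-7.68742459e+00  1.86898640e+01 -1.10357039e+01  6.02746775e+01
 -3.68632655e-04  8.23104402e+01] [5.50014923e+02 2.34283732e-02 2.22077456e+02] [-1.79999708e+02  3.32484883e-04  9.00021352e+01]
[[-0.  1. -0.]
 [ 1.  0. -0.]
 [-0. -0. -1.]]
high 1281
450 19 [474. 491. 337.] [497. 500. 348.]
500 71 [460. 500. 336.] [505. 550. 348.]
550 60 [450. 550. 332.] [494. 599. 345.]
pin top [539. -46.  36.] pin base [537. -49.   4.] bottle z50 [ 618. -195.   45.] handle ctr [ 607. -134.  162.]
[array([ 605., -109.,  158.]), array([ 613., -159.,  158.])]
axis [ 611.7 -126.9] 33 3.3
high 3975
450 19 [475. 497. 342.] [498. 500. 345.]
500 1269 [461. 500. 337.] [506. 550. 347.]
550 1845 [451. 550. 332.] [499. 600. 344.]
axis [ 612.8 -122.9] 26 1.9
```

Emit:
jog_arm:
  series:
    - [[0, 0, -40], [0, 0, 0], 80]
    - [[0, 0, -60], [0, 0, 0], 70]
    - [[35, 22, -60], [0, 0, 0], 60]
    - [[70, 46, -60], [0, 0, 0], 60]
    - [[100, 66, -60], [0, 0, 0], 60]
    - [[113, 76, -60], [0, 0, 0], 60]
    - [[113, 76, -60], [0, 0, 0], 60]
    - [[113, 76, -60], [0, 0, 0], 60]

```text
clock: 1.87
eef_pos: [626.0, 113.6, 281.4]
orientation: [-179.9, 0.0, 90.1]
force: [-0.9, 0.3, 0.1]
opening: 0.603
finger_force: 0.0
```

```bash
python3 - <<'E'
from h import *
s=state();print(s["clock"],s["eef_pos"],s["opening"])
m=camera_model("wrist");img,d=snapshot("wrist");us,vs,P=cloud(m,d)
print(m["origin"])
r=search_frame("wrist","swing_knob");print(r[:2])
k=(P[:,2]>205)&(P[:,2]<240)&(abs(P[:,0]-626)<30)&(abs(P[:,1]-113)<35);f=P[k];print(len(f),f.min(0).round() if len(f) else 0,f.max(0).round() if len(f) else 0)
k=k&(P[:,2]>228);print(k.sum(),np.median(P[k],0).round(1))
cv2.imwrite("pics/w1.png",img)
E
```

```text
1.8667 [625.9745181  113.63209384 281.38476041] 0.6030483259347768
[625.72848529 185.21123981 433.82030654]
[{'at': [320.1, 262.5], 'confidence': 0.62}]
812 [619. 100. 205.] [635. 116. 237.]
560 [627.  108.7 235.4]
```

View pics/w1.png

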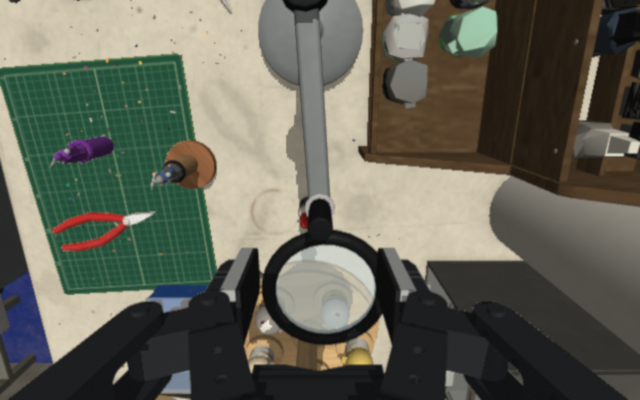

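Wrist view: the knob stands at (318,210), with the arm running up to the foot at (310,35). The cloud puts the knob at (627,109), so I'll shift by 4-5 mm, go down and grip.

Emit:
jog_arm:
  series:
    - [[-5, 1, 0], [0, 0, 0], 60]
    - [[-5, 1, 20], [0, 0, 0], 60]
    - [[-5, 1, 45], [0, 0, 0], 60]
    - [[-5, 1, 60], [0, 0, 0], 60]
    - [[-5, 1, 60], [0, 0, 0], 10]
    - [[-5, 1, 60], [0, 0, 0], 5]
    - [[-5, 1, 60], [0, 0, 0], 5]
    - [[-5, 1, 60], [0, 0, 0], 5]
    - [[-5, 1, 60], [0, 0, 0], 5]
    - [[-5, 1, 60], [0, 0, 0], 5]
  newtons: 25

```text
clock: 2.8
eef_pos: [627.5, 107.3, 223.6]
orientation: [179.9, 0.1, 90.0]
force: [-1.3, -2.8, 3.3]
opening: 0.154
finger_force: 24.9
```

```bash
python3 - <<'E'
import numpy as np
c=np.array([615.5,253.5]);k=np.array([627,108.7])
a0=np.degrees(np.arctan2(*(k-c)[::-1]))
for t in range(0,56,5):
    a=np.radians(a0-t);d=c+145.3*np.array([np.cos(a),np.sin(a)])-k
    print(t,d[1].round(1),d[0].round(1))
E
```

```text
0 -0.0 0.0
5 -0.5 -12.7
10 0.2 -25.3
15 1.9 -37.9
20 4.8 -50.2
25 8.7 -62.3
30 13.6 -74.0
35 19.6 -85.2
40 26.4 -95.8
45 34.2 -105.8
50 42.9 -115.1
55 52.3 -123.6
```

Emit:
jog_arm:
  series:
    - [[0, -6, 0], [0, 0, 2.5], 5]
    - [[0, -13, 0], [0, 0, 5], 5]
    - [[0, -25, 0], [0, 0, 10], 5]
    - [[2, -38, 0], [0, 0, 15], 5]
    - [[5, -50, 0], [0, 0, 20], 5]
    - [[9, -62, 0], [0, 0, 25], 5]
    - [[14, -74, 0], [0, 0, 30], 5]
    - [[20, -85, 0], [0, 0, 35], 5]
    - [[26, -96, 0], [0, 0, 40], 5]
    - [[34, -106, 0], [0, 0, 45], 5]
    - [[38.5, -110.5, 0], [0, 0, 47.5], 5]
    - [[43, -115, 0], [0, 0, 50], 5]

```text
clock: 3.8
eef_pos: [513.0, 150.8, 223.6]
orientation: [179.8, -0.1, 39.9]
force: [1.1, -3.5, 3.4]
opening: 0.152
finger_force: 24.9
```

```bash
python3 - <<'E'
from h import *
s=state();print(s["clock"],s["eef_pos"],s["orientation"],s["force"],s["opening"])
from scipy.optimize import least_squares
for c in ["side","scene"]:
    m=camera_model(c);img,d=snapshot(c);us,vs,P=cloud(m,d)
    k=(abs(P[:,0]-468)<75)&(abs(P[:,1]-108)<75)&(P[:,2]>181)&(P[:,2]<198);f=P[k][:,:2]
    print(c,len(f),f.min(0).round(),f.max(0).round())
    cv2.imwrite(f"pics/{c}2.png",img)
    r=search_frame(c,"lens");print([(x["at"],round(x["confidence"],2),at_z(m,*x["at"],186).round()) for x in r])
cv2.imwrite("pics/s2c.png",cv2.resize(cv2.imread("pics/side2.png")[150:350,220:460],(720,600),interpolation=cv2.INTER_CUBIC))
E
```

```text
3.8 [513.02635501 150.84293256 223.5714977 ] [ 1.79799279e+02 -1.21772007e-01  3.98807729e+01] [ 1.13790514 -3.51326537  3.40862392] 0.15234295844158727
side 1130 [413.  59.] [543. 182.]
[([322.4, 233.2], 0.92, array([509., 141., 186.]))]
scene 578 [411.  50.] [541. 178.]
[([292.4, 163.0], 0.73, array([480., 113., 186.]))]
```

View pics/s2c.png

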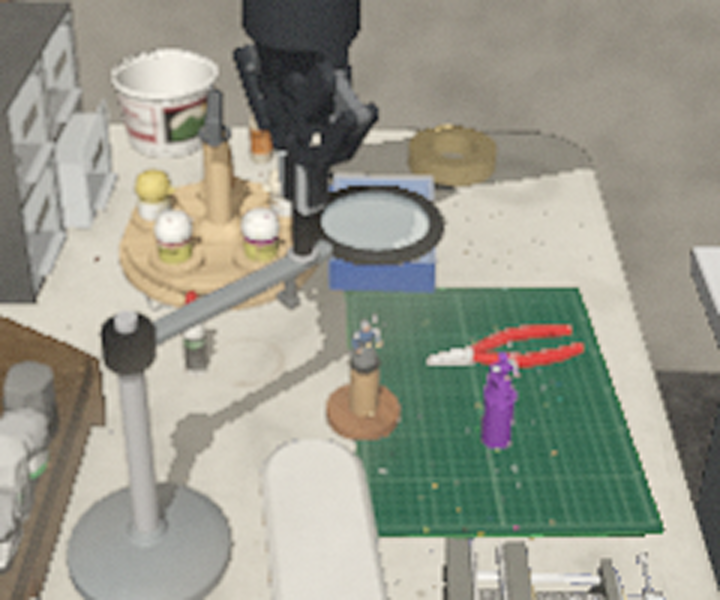

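The lens ring (crop (375,222)) spans x from 412 and y from 55, so its centre is about (463,105). The figure is at (469,110), so the offset is about 7-10 mm, mostly radial. Releasing.

Emit:
jog_arm:
  series:
    - [[0, 0, 0], [0, 0, 0], 60]
    - [[0, 0, 0], [0, 0, 0], 60]
    - [[0, 0, 0], [0, 0, 0], 60]
    - [[0, 0, 0], [0, 0, 0], 60]
    - [[0, 0, -15], [0, 0, 0], 60]
    - [[0, 0, -40], [0, 0, 0], 60]
    - [[0, 0, -70], [0, 0, 0], 60]
    - [[0, 0, -80], [0, 0, 0], 60]
    - [[0, 0, -80], [0, 0, 0], 60]

```text
clock: 4.75
eef_pos: [513.8, 151.3, 304.8]
orientation: [179.8, -0.3, 40.0]
force: [-0.0, 0.3, 0.2]
opening: 0.603
finger_force: 0.0
```

```bash
python3 - <<'E'
from h import *
s=state();print(s["clock"],s["eef_pos"],s["orientation"],s["qpos"],s["opening"])
from scipy.optimize import least_squares
for c in ["side","scene","wrist"]:
    m=camera_model(c);img,d=snapshot(c);us,vs,P=cloud(m,d)
    k=(abs(P[:,0]-463)<60)&(abs(P[:,1]-106)<60)&(P[:,2]>181)&(P[:,2]<198);f=P[k][:,:2]
    print(c,len(f),f.min(0).round(),f.max(0).round())
    k=(abs(P[:,0]-513)<25)&(abs(P[:,1]-151)<25)&(P[:,2]>228)&(P[:,2]<240);print("knob",k.sum(),np.median(P[k],0) if k.any() else 0)
    k=(abs(P[:,0]-469)<35)&(abs(P[:,1]-110)<35)&(P[:,2]>30)&(P[:,2]<70);print("fig",k.sum(),np.median(P[k],0) if k.any() else 0)
E
```

```text
4.75 [513.82471003 151.29023264 304.77320609] [179.84299212  -0.27291083  40.00807284] [ 8.50351534e+00  1.45534335e+01 -4.60482007e+00  7.05270162e+01
  8.74842312e-03  1.48495840e+02] 0.6029457877070556
side 1067 [412.  59.] [522. 166.]
knob 45 [512.61940479 159.07883486 234.33618676]
fig 147 [469.92592651 116.38355359  52.73665813]
scene 563 [412.  51.] [523. 161.]
knob 23 [510.61424124 148.33938805 234.98747008]
fig 68 [465.4696918   98.62282699  53.70957642]
wrist 10434 [412.  52.] [523. 166.]
knob 472 [513.19297718 152.18771502 235.52930964]
fig 48 [479.29260249 103.23592391  60.87974284]
```

Emit:
jog_arm:
  series:
    - [[-13, 34, 0], [0, 0, -7], 80]
    - [[-26, 68, 0], [0, 0, -14], 80]
    - [[-39, 102, 0], [0, 0, -21], 80]
    - [[-52, 136, 0], [0, 0, -28], 80]
    - [[-65, 170, 0], [0, 0, -35], 80]
    - [[-78, 204, 0], [0, 0, -42], 80]
    - [[-91, 238, 0], [0, 0, -49], 80]
    - [[-104, 275, 0], [0, 0, -56], 80]
    - [[-104, 275, 20], [0, 0, -57], 80]
    - [[-104, 275, 40], [0, 0, -57], 80]
    - [[-104, 275, 40], [0, 0, -57], 80]
    - [[-104, 275, 40], [0, 0, -57], 80]

```text
clock: 5.9
eef_pos: [607.4, -126.1, 259.4]
orientation: [-179.7, -0.1, 97.0]
force: [-0.4, 0.2, 0.5]
opening: 0.8
finger_force: 0.0
```

```bash
python3 - <<'E'
from h import *
s=state();print(s["clock"],s["eef_pos"],s["orientation"],s["qpos"].round(1) if hasattr(s["qpos"],"round") else s["qpos"])
m=camera_model("wrist");img,d=snapshot("wrist");us,vs,P=cloud(m,d);cv2.imwrite("pics/w2.png",img)
k=(abs(P[:,0]-611)<45)&(abs(P[:,1]+126)<45)&(P[:,2]>155)&(P[:,2]<168);f=P[k][:,:2]
r=cv2.minAreaRect(f.astype(np.float32));print("bar",k.sum(),r)
f0=P[(abs(P[:,0]-540)<35)&(abs(P[:,1]+45)<35)&(P[:,2]>25)&(P[:,2]<42)];print("pin",len(f0),np.median(f0,0).round(1) if len(f0) else 0)
k=(np.hypot(P[:,0]-611,P[:,1]+126)<85)&(P[:,2]>84)&(P[:,2]<112)&(np.hypot(P[:,0]-611,P[:,1]+126)>45);print("bottle",k.sum(),np.median(P[k],0) if k.any() else 0)
k=(np.hypot(P[:,0]-611,P[:,1]+126)<110)&(P[:,2]>165)&(P[:,2]<270);print("obst",k.sum(),P[k].min(0) if k.any() else 0,P[k].max(0) if k.any() else 0)
print(search_frame("wrist","carousel_handle")[:1],search_frame("wrist","bottle_place")[:2])
E
```

```text
5.9 [ 607.42675404 -126.07985789  259.44435662] [-1.79705961e+02 -1.44649803e-01  9.69826949e+01] [-18.5  25.5   4.7  69.5   0.   64.5]
bar 1536 ((612.0702514648438, -126.77821350097656), (13.985934257507324, 63.087162017822266), 5.482431411743164)
pin 543 [551.3 -54.9  34.4]
bottle 188 [ 617.90097748 -190.07096574   95.9021403 ]
obst 1 [ 609.30711101 -122.51927302  165.04334413] [ 609.30711101 -122.51927302  165.04334413]
[{'at': [325.1, 192.1], 'confidence': 0.74}] [{'at': [322.2, 160.3], 'confidence': 0.76}]
```

View pics/w2.png

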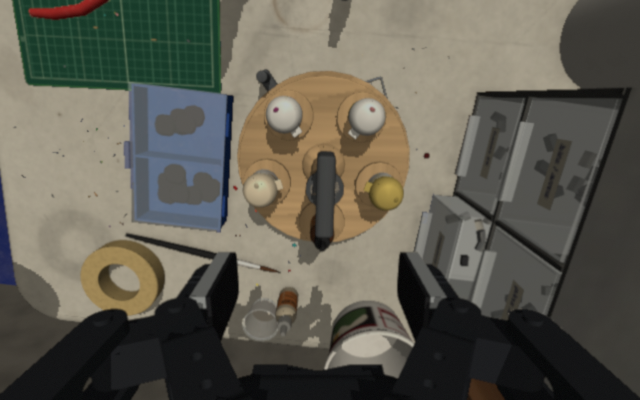

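Wrist view: the bar runs from (325,155) to (320,245), with the dropper bottle under its lower end at about (320,225). The pointer pin is at (264,78). Now I'll measure the pin direction more exactly.

```bash
python3 - <<'E'
from h import *
m=camera_model("wrist");img,d=snapshot("wrist");us,vs,P=cloud(m,d)
r=np.hypot(P[:,0]-612,P[:,1]+126.8)
k=(r>102)&(r<122)&(P[:,2]>20)&(P[:,2]<42)&(P[:,0]<612)&(P[:,1]>-126);f=P[k];print(k.sum(),np.median(f,0).round(1),f.min(0).round(),f.max(0).round())
k2=k&(P[:,2]>33);c=np.median(P[k2],0);print("top",k2.sum(),c.round(1),"r",np.hypot(c[0]-612,c[1]+126.8),"ang",np.degrees(np.arctan2(c[1]+126.8,c[0]-612)))
E
```

```text
825 [502.7 -98.6  38.4] [ 490. -126.   20.] [544. -38.  41.]
top 728 [501.7 -99.5  38.6] r 113.5871006814285 ang 166.08991089287656
```

Emit:
jog_arm:
  series:
    - [[0, 5, 0], [0, 0, 1.5], 80]
    - [[0, 5, 30], [0, 0, 1.5], 80]
    - [[0, 5, 60], [0, 0, 1.5], 80]
    - [[0, 5, 85], [0, 0, 1.5], 80]
    - [[0, 5, 104], [0, 0, 1.5], 80]
    - [[0, 5, 104], [0, 0, 1.5], 80]

```text
clock: 6.6
eef_pos: [611.9, -124.7, 154.8]
orientation: [-179.7, -0.1, 95.5]
force: [-1.6, 0.2, -0.8]
opening: 0.796
finger_force: 0.0
```

The blue box contaminated that result. I'll grip the bar now and take the pin from the last picture's pixel, using the rigid tool-to-camera offset.

Emit:
jog_arm:
  series:
    - [[0, 0, 0], [0, 0, 0], 5]
    - [[0, 0, 0], [0, 0, 0], 5]
    - [[0, 0, 0], [0, 0, 0], 5]
    - [[0, 0, 0], [0, 0, 0], 5]
    - [[0, 0, 0], [0, 0, 0], 5]
    - [[0, 0, 0], [0, 0, 0], 5]
    - [[0, 0, 0], [0, 0, 0], 5]
  newtons: 30

```text
clock: 7.18
eef_pos: [614.3, -126.0, 158.5]
orientation: [180.0, 0.0, 95.5]
force: [1.0, 0.5, -0.4]
opening: 0.047
finger_force: 0.0
```

```bash
python3 - <<'E'
from h import *
s=state();print(s["eef_pos"],s["orientation"],s["qpos"],s["opening"],s["force"],s["moment"])
m=camera_model("wrist");R=Ro.from_euler("xyz",s["orientation"],degrees=True).as_matrix()
off=R.T@(m["origin"]-np.array(s["eef_pos"]));Rc=R.T@m["rotation"]
R2=Ro.from_euler("xyz",[-179.705961,-.14465,96.98269],degrees=True).as_matrix()
m["origin"]=np.array([607.42675,-126.07986,259.44436])+R2@off;m["rotation"]=R2@Rc
print(m["origin"])
for nm,u,v,z in [("pin",264,76,36),("barN",325,153,162),("barS",321,246,162),("pot yel",386,193,78),("foot L",238,157,26),("foot R",409,157,26),("foot T",325,71,26)]:
    p=at_z(m,u,v,z);print(nm,p.round(1),np.hypot(p[0]-612,p[1]+126.8).round(1),np.degrees(np.arctan2(p[1]+126.8,p[0]-612)).round(1))
img=cv2.imread("pics/w2.png")
a=cv2.resize(img[55:125,225:305],(800,700),interpolation=cv2.INTER_CUBIC)[:600];cv2.imwrite("pics/w2c.png",a)
E
```

```text
[ 614.26702331 -125.97219024  158.53011191] [1.79965906e+02 1.49192660e-02 9.54970711e+01] [-1.83300569e+01  2.93449626e+01 -4.14832397e+00  5.64694979e+01
  1.25690474e-04  6.61728677e+01] 0.04692029494958038 [ 1.0158373   0.45628458 -0.35797202] [ 0.00614315 -0.00676075 -0.00017506]
[599.22155005 -55.42225381 412.12826695]
pin [541.  -42.9  36. ] 109.9 130.3
barN [607.9 -93.7 162. ] 33.3 97.1
barS [ 614.  -165.5  162. ] 38.8 -87.0
pot yel [ 675.4 -138.4   78. ] 64.5 -10.4
foot L [ 517.6 -130.7   26. ] 94.5 -177.6
foot R [ 705.2 -107.6   26. ] 95.2 11.6
foot T [601.7 -30.1  26. ] 97.3 96.1
```

View pics/w2c.png

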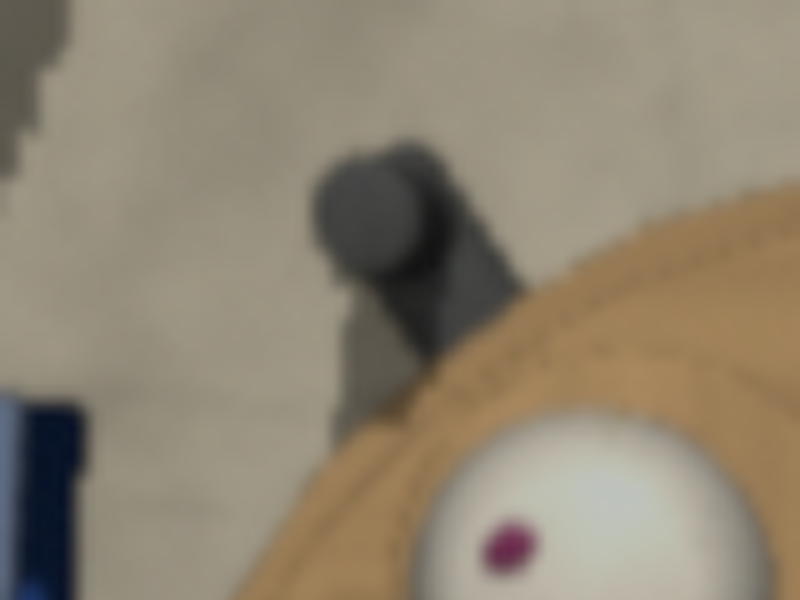

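The grip reads 0 N at 4.7% opening, which is narrower than the bar. The pin is clean: its top is at (262,76), direction about 130 deg. I'll look at the grasp.

```bash
python3 - <<'E'
from h import *
ims=[]
for c in ["scene","side"]:
    m=camera_model(c);img,d=snapshot(c);us,vs,P=cloud(m,d)
    u,v=proj(m,[612,-127,140])[0].astype(int)
    ims.append(cv2.resize(img[v-50:v+50,u-65:u+65],(400,308),interpolation=cv2.INTER_CUBIC))
    k=(np.hypot(P[:,0]-612,P[:,1]+127)<80)&(P[:,2]>84)&(P[:,2]<110);f=P[k]
    k=(np.hypot(P[:,0]-612,P[:,1]+127)<45)&(P[:,2]>100)&(P[:,2]<165);f=P[k];
    for z in range(100,165,10):
        g=f[(f[:,2]>=z)&(f[:,2]<z+10)]
        if len(g):print(c,z,len(g),g.min(0).round(),g.max(0).round())
    print(c,search_frame(c,"carousel_handle")[:1])
m=camera_model("wrist");img,d=snapshot("wrist");ims.append(cv2.resize(img,(400,250)))
w=np.zeros((290,800,3),np.uint8);w[:250,:400]=ims[2]
cv2.imwrite("pics/g.png",np.vstack([np.hstack(ims[:2]),w]))
s=state();print(s["opening"],s["finger_force"],s["eef_pos"])
E
```

```text
scene 100 19 [ 600. -140.  100.] [ 619. -120.  109.]
scene 110 21 [ 601. -140.  110.] [ 619. -120.  120.]
scene 120 17 [ 597. -141.  120.] [ 615. -126.  130.]
scene 130 38 [ 597. -157.  130.] [616. -96. 140.]
scene 140 47 [ 602. -160.  141.] [619. -96. 150.]
scene 150 41 [ 603. -159.  150.] [622. -95. 160.]
scene 160 51 [ 603. -159.  160.] [618. -94. 165.]
scene [{'at': [370.6, 205.2], 'confidence': 0.67}]
side 100 26 [ 601. -120.  101.] [ 624. -109.  109.]
side 110 30 [ 601. -121.  110.] [ 624. -107.  120.]
side 120 19 [ 598. -120.  120.] [ 625. -109.  130.]
side 130 28 [ 597. -136.  132.] [626. -91. 139.]
side 140 24 [ 603. -113.  140.] [616. -91. 150.]
side 150 31 [ 604. -143.  150.] [620. -90. 160.]
side 160 30 [ 605. -153.  160.] [618. -94. 163.]
side []
0.04563735955689313 0.0 [ 614.02701797 -125.90809892  158.0436863 ]
```

View pics/g.png

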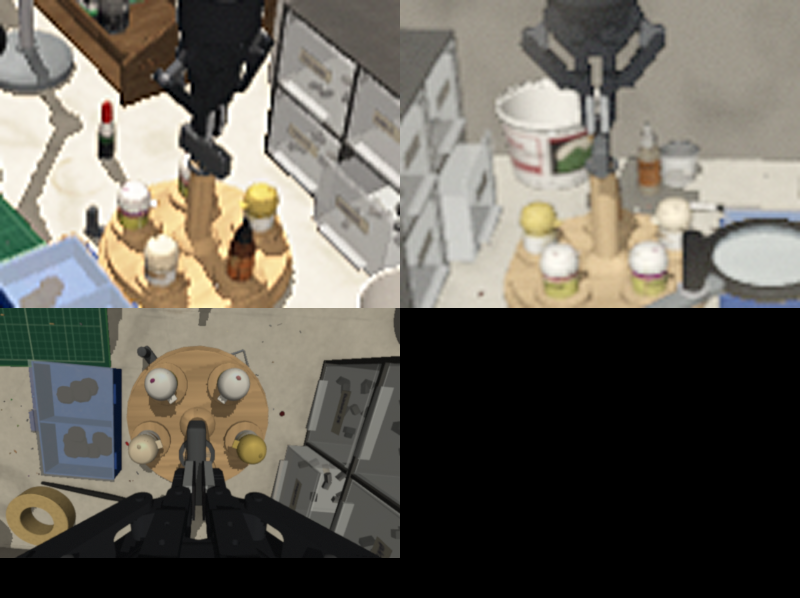

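```bash
python3 - <<'E'
from h import *
s=state();print(s["eef_pos"],s["opening"],s["finger_force"],s["clock"])
for c in ["scene","side","wrist"]:
    m=camera_model(c);img,d=snapshot(c);us,vs,P=cloud(m,d)
    for z in range(130,215,5):
        k=(abs(P[:,0]-612)<45)&(abs(P[:,1]+126)<20)&(P[:,2]>=z)&(P[:,2]<z+5);g=P[k]
        if len(g):print(c,z,len(g),g.min(0).round()[:2],g.max(0).round()[:2],img[vs[k],us[k]].mean(0).round())
E
```

```text
[ 614.02701797 -125.90809892  158.0436863 ] 0.04563735955689313 0.0 7.4333
scene 130 11 [ 598. -141.] [ 611. -122.] [63. 69. 75.]
scene 135 21 [ 595. -144.] [ 607. -106.] [78. 85. 91.]
scene 140 12 [ 603. -145.] [ 608. -113.] [44. 44. 44.]
scene 145 9 [ 604. -145.] [ 607. -107.] [45. 45. 44.]
scene 150 18 [ 602. -144.] [ 611. -108.] [46. 46. 47.]
scene 155 11 [ 604. -142.] [ 609. -109.] [51. 52. 53.]
scene 160 26 [ 605. -146.] [ 618. -107.] [76. 78. 80.]
scene 165 3 [ 609. -144.] [ 615. -139.] [ 90.  96. 100.]
scene 170 5 [ 606. -137.] [ 618. -131.] [63. 65. 66.]
scene 175 12 [ 599. -137.] [ 624. -126.] [69. 70. 72.]
scene 180 15 [ 598. -139.] [ 630. -121.] [55. 56. 58.]
scene 185 18 [ 598. -139.] [ 630. -124.] [65. 66. 67.]
scene 190 14 [ 596. -138.] [ 624. -120.] [59. 60. 61.]
scene 195 18 [ 597. -138.] [ 628. -124.] [54. 54. 55.]
scene 200 12 [ 599. -138.] [ 628. -132.] [68. 69. 70.]
scene 205 7 [ 597. -138.] [ 627. -130.] [43. 44. 46.]
scene 210 14 [ 591. -140.] [ 631. -131.] [32. 32. 32.]
side 130 19 [ 598. -133.] [ 627. -112.] [91. 97. 97.]
side 135 3 [ 598. -130.] [ 622. -113.
[... 827 characters left out ...]
[ 628. -113.] [65. 75. 83.]
wrist 135 269 [ 597. -139.] [ 628. -113.] [66. 77. 84.]
wrist 155 24 [ 603. -120.] [ 618. -108.] [46. 56. 63.]
wrist 160 1378 [ 603. -146.] [ 618. -106.] [53. 54. 54.]
wrist 170 120 [ 599. -121.] [ 627. -115.] [63. 67. 69.]
wrist 175 316 [ 597. -122.] [ 628. -115.] [49. 52. 52.]
wrist 180 382 [ 597. -122.] [ 629. -115.] [48. 50. 50.]
wrist 185 465 [ 597. -132.] [ 629. -115.] [45. 46. 46.]
wrist 190 480 [ 597. -138.] [ 629. -114.] [46. 47. 47.]
wrist 195 420 [ 597. -122.] [ 629. -114.] [52. 53. 53.]
wrist 200 476 [ 604. -138.] [ 628. -114.] [55. 56. 56.]
wrist 205 692 [ 592. -138.] [ 634. -113.] [34. 35. 35.]
wrist 210 1370 [ 579. -139.] [ 646. -111.] [26. 26. 26.]
```

The clouds show the closed fingertips ending at z ≈ 168, above the bar (top 162), so they closed on air. The tips sit about 30 mm higher than the TCP reading suggests. I'll open, go about 28 mm lower and grip again. The body is at about 210 now, so it stays clear of the bar.

Emit:
jog_arm:
  series:
    - [[0, 0, 0], [0, 0, 0], 50]
    - [[0, 0, 0], [0, 0, 0], 50]
    - [[0, 0, 0], [0, 0, 0], 50]
    - [[0, 0, 0], [0, 0, 0], 50]
    - [[0, 0, 10], [0, 0, 0], 50]
    - [[0, 0, 20], [0, 0, 0], 50]
    - [[0, 0, 28], [0, 0, 0], 50]
    - [[0, 0, 28], [0, 0, 0], 50]
    - [[0, 0, 28], [0, 0, 0], 50]

```text
clock: 8.33
eef_pos: [613.2, -125.6, 128.8]
orientation: [-179.9, -0.1, 95.5]
force: [0.4, -0.7, -0.2]
opening: 0.503
finger_force: 0.0
```

```bash
python3 - <<'E'
from h import *
s=state();print(s["eef_pos"],s["orientation"],s["opening"],s["finger_force"],s["clock"],s["force"])
for c in ["side","wrist"]:
    m=camera_model(c);img,d=snapshot(c);us,vs,P=cloud(m,d)
    for z in range(120,190,5):
        k=(abs(P[:,0]-612)<60)&(abs(P[:,1]+126)<20)&(P[:,2]>=z)&(P[:,2]<z+5);g=P[k]
        if len(g):print(c,z,len(g),g.min(0).round()[:2],g.max(0).round()[:2])
E
```

```text
[ 613.19554851 -125.6015201   128.7814728 ] [-1.79872146e+02 -5.78311503e-02  9.54987208e+01] 0.502548228669833 0.0 8.3333 [ 0.36997555 -0.71145449 -0.24126591]
side 120 13 [ 600. -118.] [ 623. -111.]
side 125 5 [ 598. -120.] [ 625. -113.]
side 130 21 [ 598. -137.] [ 626. -110.]
side 135 1 [ 626. -123.] [ 626. -123.]
side 140 6 [ 586. -116.] [ 638. -108.]
side 145 16 [ 581. -123.] [ 644. -107.]
side 150 19 [ 580. -125.] [ 646. -106.]
side 155 24 [ 580. -145.] [ 646. -109.]
side 160 42 [ 580. -145.] [ 646. -106.]
side 165 21 [ 580. -121.] [ 645. -108.]
side 170 14 [ 579. -121.] [ 647. -109.]
side 175 20 [ 577. -125.] [ 650. -109.]
side 180 19 [ 571. -122.] [ 654. -108.]
side 185 30 [ 562. -123.] [ 657. -107.]
wrist 130 828 [ 596. -141.] [ 628. -113.]
wrist 135 373 [ 597. -139.] [ 627. -113.]
wrist 140 107 [ 586. -140.] [ 640. -114.]
wrist 145 362 [ 579. -139.] [ 646. -113.]
wrist 150 503 [ 578. -139.] [ 648. -112.]
wrist 155 636 [ 578. -146.] [ 648. -106.]
wrist 160 3833 [ 578. -146.] [ 647. -106.]
wrist 165 702 [ 578. -139.] [ 648. -113.]
wrist 170 643 [ 578. -140.] [ 648. -112.]
wrist 175 1207 [ 585. -140.] [ 642. -112.]
wrist 180 540 [ 570. -135.] [ 657. -110.]
wrist 185 1523 [ 560. -124.] [ 665. -109.]
```

Tips are now at about z 142, on both sides of the bar. Closing.

Emit:
jog_arm:
  series:
    - [[0, 0, 0], [0, 0, 0], 5]
    - [[0, 0, 0], [0, 0, 0], 5]
    - [[0, 0, 0], [0, 0, 0], 5]
    - [[0, 0, 0], [0, 0, 0], 5]
    - [[0, 0, 0], [0, 0, 0], 5]
    - [[0, 0, 0], [0, 0, 0], 5]
  newtons: 40

```text
clock: 8.93
eef_pos: [612.5, -126.2, 130.7]
orientation: [-179.8, 0.0, 95.5]
force: [-6.2, 0.4, 4.9]
opening: 0.158
finger_force: 42.6
```

Gripped at 42 N. The turn is from -84.5 to 130.3 deg, 214.8 deg anticlockwise; j6 goes from 66 to about -149, within range.

Emit:
jog_arm:
  series:
    - [[0, 0, 0], [0, 0, -3], 5]
    - [[0, 0, 0], [0, 0, -9], 5]
    - [[0, 0, 0], [0, 0, -15], 5]
    - [[0, 0, 0], [0, 0, -21], 5]
    - [[0, 0, 0], [0, 0, -27], 5]
    - [[0, 0, 0], [0, 0, -33], 5]
    - [[0, 0, 0], [0, 0, -39], 5]
    - [[0, 0, 0], [0, 0, -45], 5]
    - [[0, 0, 0], [0, 0, -51], 5]
    - [[0, 0, 0], [0, 0, -57], 5]
    - [[0, 0, 0], [0, 0, -63], 5]
    - [[0, 0, 0], [0, 0, -69], 5]

```text
clock: 9.93
eef_pos: [612.2, -126.5, 130.7]
orientation: [-179.9, -0.2, 164.8]
force: [-7.2, -2.0, 4.4]
opening: 0.156
finger_force: 42.7
```

Emit:
jog_arm:
  series:
    - [[0, 0, 0], [0, 0, -6], 5]
    - [[0, 0, 0], [0, 0, -12], 5]
    - [[0, 0, 0], [0, 0, -18], 5]
    - [[0, 0, 0], [0, 0, -24], 5]
    - [[0, 0, 0], [0, 0, -30], 5]
    - [[0, 0, 0], [0, 0, -36], 5]
    - [[0, 0, 0], [0, 0, -42], 5]
    - [[0, 0, 0], [0, 0, -48], 5]
    - [[0, 0, 0], [0, 0, -54], 5]
    - [[0, 0, 0], [0, 0, -60], 5]
    - [[0, 0, 0], [0, 0, -66], 5]
    - [[0, 0, 0], [0, 0, -72], 5]

```text
clock: 10.93
eef_pos: [612.4, -126.8, 130.7]
orientation: [179.9, -0.2, -123.3]
force: [-5.0, -3.1, 4.9]
opening: 0.152
finger_force: 42.6
```

Emit:
jog_arm:
  series:
    - [[0, 0, 0], [0, 0, -6], 5]
    - [[0, 0, 0], [0, 0, -12], 5]
    - [[0, 0, 0], [0, 0, -18], 5]
    - [[0, 0, 0], [0, 0, -24], 5]
    - [[0, 0, 0], [0, 0, -30], 5]
    - [[0, 0, 0], [0, 0, -36], 5]
    - [[0, 0, 0], [0, 0, -42], 5]
    - [[0, 0, 0], [0, 0, -48], 5]
    - [[0, 0, 0], [0, 0, -54], 5]
    - [[0, 0, 0], [0, 0, -60], 5]
    - [[0, 0, 0], [0, 0, -66], 5]
    - [[0, 0, 0], [0, 0, -71], 5]

```text
clock: 11.93
eef_pos: [612.8, -126.8, 130.7]
orientation: [179.8, -0.0, -52.3]
force: [-5.9, -1.7, 4.3]
opening: 0.152
finger_force: 42.5
```

Emit:
jog_arm:
  series:
    - [[0, 0, 0], [0, 0, -3], 5]
    - [[0, 0, 0], [0, 0, -3], 5]
    - [[0, 0, 0], [0, 0, -3], 5]
    - [[0, 0, 0], [0, 0, -3], 5]

```text
clock: 12.27
eef_pos: [612.8, -126.8, 130.7]
orientation: [179.8, 0.0, -49.5]
force: [-4.9, -3.1, 3.8]
opening: 0.156
finger_force: 42.5
```

```bash
python3 - <<'E'
from h import *
s=state();print(s["eef_pos"],s["orientation"],s["opening"],s["finger_force"],s["clock"],s["force"],s["qpos"])
ims=[]
for c in ["scene","side"]:
    m=camera_model(c);img,d=snapshot(c);us,vs,P=cloud(m,d)
    r=np.hypot(P[:,0]-612,P[:,1]+126.5)
    k=(r<85)&(r>45)&(P[:,2]>84)&(P[:,2]<108);g=np.median(P[k],0) if k.any() else np.zeros(3);print(c,"bottle",k.sum(),g.round(),np.degrees(np.arctan2(g[1]+126.5,g[0]-612)).round(1))
    k=(abs(P[:,0]-463)<60)&(abs(P[:,1]-106)<60)&(P[:,2]>181)&(P[:,2]<198);f=P[k][:,:2];print("lens",f.min(0),f.max(0))
    u,v=proj(m,[585,-95,90])[0].astype(int)
    ims.append(cv2.resize(img[v-50:v+50,u-50:u+50],(400,400),interpolation=cv2.INTER_CUBIC))
cv2.imwrite("pics/end.png",np.hstack(ims))
E
```

```text
[ 612.77581991 -126.77805186  130.71877684] [ 1.79844371e+02  2.76254232e-04 -4.95412109e+01] 0.15569588876145377 42.47951567173004 12.2667 [-4.90537926 -3.11669362  3.84085394] [-1.83767962e+01  3.06401594e+01 -6.30295897e+00  5.31376555e+01
 -1.33026660e-01 -1.48835492e+02]
scene bottle 28 [568. -80.  95.] 133.8
lens [411.08233513  50.91073731] [522.45165309 159.04137094]
side bottle 36 [569. -71.  92.] 127.6
lens [411.611785    58.75083102] [521.9641754  165.48466871]
```

View pics/end.png

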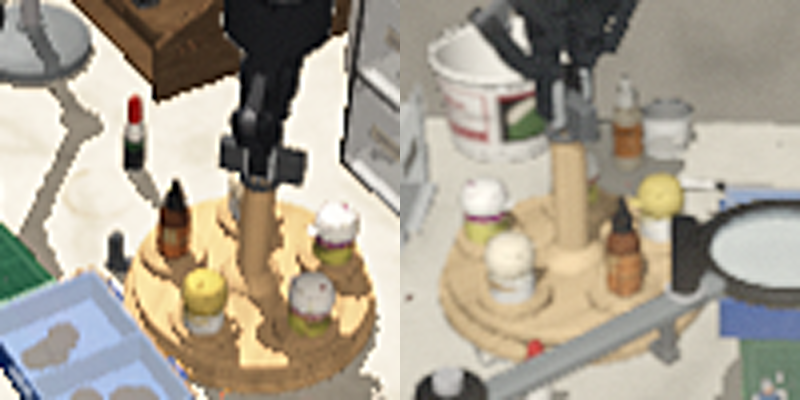

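The dropper (scene crop (175,225), side crop (625,255)) stands in line with the pin (scene crop (117,250)), at about 130.5 deg against 130.3. The lens hasn't moved, and the grip is 42 N and steady. Handing in.

```bash
python3 -c "
from station import *
print(finish_job())"
```

```text
the job is handed in; nothing more can be done
None
```

I handed the job in at about 12 s on the clock, and no verdict came back: by my measurements the lens is within about 10 mm of straight over the cork-mounted figure and released, and the dropper bottle is in line with the pointer (about 130.5° against 130.3°), with the T handle still gripped at 42 N.

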